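# Rack the utensils and lock the bar

## Robot

A 6-joint arm with a two-finger parallel gripper is mounted at the origin on the work surface; the furniture and walls round the work are solid. World frame = base frame: x ahead of the robot, y to its left, z up, the work surface at z = 0. Lengths are in m, angles in degrees, forces in N, time in s.
With the tool pointing down it reaches from about 0.25 to 0.725 m from the base axis. Payload 9.7 kg.
Tool frame: the origin (TCP) lies on the centre line of the jaws, within the pads' length; the fingertips stand bot.nose_length ahead of it and the grasp point (between the pads) lies 11 mm behind it (bot.nose_length is the distance from the TCP to the fingertips, in m); z points along the fingers, y is the line along which they close (so a half turn about z gives the same grasp; the last joint's range is limited). The gripper opens to 85 mm and grips with 20 to 120 N. Pads are 22 mm wide; open, the fingers measure 114 mm over their backs; the gripper's body (76 mm by 85 mm) begins 54 mm behind the grasp point. The pads swing forward as they close: fully open they stand 13 mm farther back than shut.
Start: joints at [-68.64, 4.979, 10.078, 95.1, 0, 90], TCP at [0.2, -0.512, 0.201] pointing down, gripper open.
Joint ranges: [-179.16, 179.16], [-48.56, 103.87], [-65.8, 70.77], [-126.05, 130.52], [-82.76, 87.17], [-180, 180]. Speed limits (degrees/s): [127.2, 127.2, 147.25, 180, 180, 180].

## Interface

Orientations are given as [roll, pitch, yaw] about the fixed x, y, z axes, in that order (R = Rz(yaw) Ry(pitch) Rx(roll)).
In Python, from workcell import bot gives the robot as it stands. The module is installed in compiled form; this text tells all that it offers.
- The arm moves only by the shell command python3 -m inch 'ROWS' [OPENING] [FORCE]. ROWS is JSON, a list of rows, each a list of 4 numbers: the shift along the world's x, y, z in cm, then the turn about the world's z in degrees. A call has exactly 8 rows; each row is the pose to reach, as a shift and turn from the pose commanded when the call began; what a row does not reach only later rows make up. A row lasts 1/8 s, in which the tool goes at most 62.5 mm and 10.7 degrees, less where a joint would pass 70% of its speed; a pose out of reach is approached as far as the arm can. A call with a gripper value outside its range is refused whole. OPENING is the finger opening in cm, from 0 to 8.54, set as the call begins (- or left out, the last holds). The fingers move at their own pace and stop on an object; FORCE is the grip in N (left out, the last holds). Time passes only in rows, so rows that repeat a pose let the fingers close, or fill a call up. It gives the time, the measured TCP pose, the force, the opening and the grip force at its end, in the units of the state.
- bot.get_obs(): the state, without advancing time (a new reading comes with each control period).
- bot.camera(name): name is "scene" or "top" or "wrist"; returns a dict with "img" (384x512x3 uint8, red, green, blue), "fovy" (degrees; the focal length in pixels is half the picture's height over the tangent of half this angle, whatever the lens; pixels are square), "cx", "cy" (the principal point, pixels), "dist" ([k1, k2, p1, p2, k3] as OpenCV has them; the pictures are not rectified), "R" (3x3) and "t" (3): a world point X has camera coordinates R X + t; the wrist camera has in their place "mount" (4x4, takes a point from camera to tool coordinates, whose origin is the TCP and whose axes are the flange's). Camera axes: x right, y down, z forward; pixel columns grow to the right and rows downward; lengths in m; the calibration is good to about 2 mm. A picture is of the moment at which its call begins: read the wrist's pose just before it. There is no depth.
- bot.job_done(): hands the job in; it is judged then, once.
Trained networks look in a picture, given as the dict that the camera call returned (one of the last four; its "shot" number tells which), for a name from the list of things; names that differ only in an ending like _2 or _b are one class to them, and where a whole thing is asked for, a point or a joint stands for the part that bears it (a point fixed in the world has none). Each returns a list of dicts, best first, with "score" (0 to 1); they miss things now and then, are a little off and sometimes report something else, mostly with a low value. They report only what shows in the picture. A call takes as long as a camera call. They do not tell look-alikes from the thing itself.
- bot.find_in(thing, picture): "point" ([column, row] in pixels, amid what is visible of it).
- bot.landmark_of(thing, picture): "point" ([column, row] in pixels: a listed point, or the origin of a listed thing).
The state is a dict: "time": time; "q": joint angles; "qd": joint speeds; "joint_efforts": joint torques, N m; "ee_pos": TCP position; "tcp_rot": TCP orientation; "wrist_force": force on the tool from outside, world axes, zero at the start; "torque": the same for the moment, N m; "opening": finger opening in m; "grasp_force": force on a finger pad.
Only numpy, scipy, OpenCV 4.12 (cv2) and the standard library are available. Lean on these libraries where they do the work, as an engineer would, in place of code of your own. Each camera call takes 0.05 s, during which the arm holds its last target. There are 200 camera calls.

## Task

Rack the washed utensils: lay every one across both rails of the wooden rest, each in a bay between the steel pins and centred over the rails, all with their heads to the back (the higher rail) and handles to the front. Then swing the steel bar down over the handles and press the grey catch at its middle fully home. The pen stays on the worktop, and mind the mug.

Things in the scene. Friction and masses are not known exactly. Their poses are not given: they have to be found in the camera images.
- rest: Wooden utensil rest, fixed; base 170 x 301 x 28. Origin: on the worktop under the middle; x to its back, y along its rails, z up. Two rails 8 thick, the full width: front at x -42, top at z 52; back at x +42, top at z 64. Steel pins 14 mm high on the rails at y -64, 0, +64 part four bays, middles at y -96, -32, +32, +96 (mm). The front middle pin is 12 thick and 24 high.
- fork: Steel table fork, 193 mm long, 26 wide at the tines, arched. Origin: middle of its length and width, at its underside; x along its length to the head, z up as it lies. 15 mm behind the origin its neck is 9 mm wide with its middle 11 mm above the underside.
- teaspoon: Small steel spoon, 130 mm long, bowl 24 wide and 10 high. Origin: middle of its length and width, at its underside; x along its length to the head, z up as it lies. 12 mm behind the origin its stem is 8 mm wide with its middle 7.5 mm up.
- peeler: Vegetable peeler, 170 mm long: thick black handle 22 wide and 17 high, narrow steel blade (the head). Origin: middle of its length and width, at its underside; x along its length to the head, z up as it lies. 15 mm behind the origin is handle, 22 mm wide, middle 8.5 mm up; the blade begins 14 mm ahead of the origin.
- opener: Bottle opener, 174 mm long: white handle 22 wide and 18 high, steel hoop 40 wide (the head). Origin: middle of its length and width, at its underside; x along its length to the head, z up as it lies. 15 mm behind the origin is handle, 22 mm wide, middle 9 mm up; the handle ends 22 mm ahead of the origin.
- brush: Pastry brush, 188 mm long: flat wooden handle, pale bristles 40 wide (the head). Origin: middle of its length and width, at its underside; x along its length to the head, z up as it lies. 15 mm behind the origin the handle is 25 mm wide, middle 7 mm up, 13 thick.
- fork_head (a point): Point on the fork 60 mm from its origin towards the head, 5 mm up.
- teaspoon_head (a point): Point on the teaspoon 60 mm from its origin towards the head, 5 mm up.
- peeler_head (a point): Point on the peeler 60 mm from its origin towards the head, 5 mm up.
- opener_head (a point): Point on the opener 60 mm from its origin towards the head, 5 mm up.
- brush_head (a point): Point on the brush 60 mm from its origin towards the head, 5 mm up.
- bar (a joint): Angle of the retaining bar, rad: 0 = down over the front rail, grows as it swings up and back, to 2.1. Hinge line along the rest's y at x +78, z 88 mm in the rest's frame; a stiff hinge (0.2 N m): it stays where it is left and falls from no angle.
- catch (a joint): How far the catch is pressed, m: 0 = proud, 0.006 = home. It slides into the bar, down when the bar is down, takes about 5 N and stays pressed. Pressed from above, the bar (about 2 N) gives way first, then the catch.
- bar_mid (a point): Middle of the bar: a steel rod 12 mm thick, 270 long, parallel to the rails, 120 mm from the hinge line, on an arm at each end. Down, it lies at x -42, z 88 mm in the rest's frame; a black housing 30 mm across and 12 high over the rod's middle carries the catch.
- catch_top (a point): Middle of the top of the catch, a grey round button 24 mm across on the middle of the bar; when not pressed, 22 mm from the rod's axis, square to the bar's arms (110 mm above the worktop with the bar down).
- pen: Blue pen, 12 x 145 x 9 mm, lying on the worktop: no utensil, it stays there. Origin: middle of its underside, y along it.
- mug: White mug with a handle, 83 x 115 x 86 mm high, standing on the worktop; to be left alone. Origin: middle of its underside, z up.
There are look-alikes about, which are no part of the job. What is shaped like the pen but green is not meant.

How it is judged (in metres and radians):
On the way, in this order (a step that is already met when the one before it is completed fails the run):
1. every utensil present lies in a bay of the rest, heads to the back ((y of fork in the frame of rest between -0.125 and -0.067 m or y of fork in the frame of rest between -0.061 and -0.003 m or y of fork in the frame of rest between 0.003 and 0.061 m or y of fork in the frame of rest between 0.067 and 0.125 m) and x of fork in the frame of rest between -0.035 and 0.035 m and z of fork in the frame of rest between 0.04 and 0.085 m and x of each of fork_head, teaspoon_head, peeler_head, opener_head, brush_head in the frame of rest above 0.02 m and angle between the x axis of each of fork, teaspoon, peeler, opener, brush and the x axis of rest, either way round below 0.3 rad and (y of teaspoon in the frame of rest between -0.125 and -0.067 m or y of teaspoon in the frame of rest between -0.061 and -0.003 m or y of teaspoon in the frame of rest between 0.003 and 0.061 m or y of teaspoon in the frame of rest between 0.067 and 0.125 m) and x of teaspoon in the frame of rest between -0.035 and 0.035 m and z of teaspoon in the frame of rest between 0.04 and 0.085 m and (y of peeler in the frame of rest between -0.125 and -0.067 m or y of peeler in the frame of rest between -0.061 and -0.003 m or y of peeler in the frame of rest between 0.003 and 0.061 m or y of peeler in the frame of rest between 0.067 and 0.125 m) and x of peeler in the frame of rest between -0.035 and 0.035 m and z of peeler in the frame of rest between 0.04 and 0.085 m and (y of opener in the frame of rest between -0.125 and -0.067 m or y of opener in the frame of rest between -0.061 and -0.003 m or y of opener in the frame of rest between 0.003 and 0.061 m or y of opener in the frame of rest between 0.067 and 0.125 m) and x of opener in the frame of rest between -0.035 and 0.035 m and z of opener in the frame of rest between 0.04 and 0.085 m and (y of brush in the frame of rest between -0.125 and -0.067 m or y of brush in the frame of rest between -0.061 and -0.003 m or y of brush in the frame of rest between 0.003 and 0.061 m or y of brush in the frame of rest between 0.067 and 0.125 m) and x of brush in the frame of rest between -0.035 and 0.035 m and z of brush in the frame of rest between 0.04 and 0.085 m), for 0.3 s.
2. the bar is down and its catch pressed home (value of joint bar below 0.08 rad and value of joint catch above 0.0045 m), for 0.2 s.
At the end, for the whole second after the job is handed in: Each utensil present lies still across both rails, origin within 29 mm of a bay middle, within 35 mm of midway between the rails and 40 to 85 mm up, head to the back, within 0.3 rad of the rest's x; bar within 0.08 rad of down; catch pressed over 4.5 mm; pen on the worktop (all of step 1 and all of step 2 and height (world z) of pen below 0.03 m and linear speed of each of fork, teaspoon, peeler, opener, brush below 0.02 m/s); the robot touches nothing.
It fails at once if the mug is knocked over or shoved more than 6 cm (distance of mug from where it was at the start of the episode above 0.06 m or angle between mug's own z axis and vertical above 0.5 rad).
Of fork, teaspoon, peeler, opener, brush only 3 to 4 are there at a start; the rules pass over those that are not, and their reading is None.
At some moment in a run one of fork, teaspoon, peeler, opener, brush may be knocked a few centimetres aside while the robot is not near it.
Once in a run the grip may slacken for a moment while it holds something.
It also fails if it takes over 210 s, if anything falls off the work surface, if the arm or the gripper's body presses on something with over 40 N, if the wrist force passes 120 N, or if a joint passes its speed limit or range.

## Working session

There is one attempt and no reset: what is moved stays moved. The work goes in short steps, Python scripts to look and compute and a shell command to move; the robot and the scene stay as the last step left them, time stands still between calls to the robot, and variables do not carry over. Pictures are saved under pics/ and viewed, at most 14 in all, crops included, and the job is handed in when it is done.

```bash
mkdir -p pics
cat > h.py <<'E'
import numpy as np, cv2
from scipy.spatial.transform import Rotation as Ro
from workcell import bot
TH=['rest','fork','teaspoon','peeler','opener','brush','bar_mid','catch_top','pen','mug']
def shot(name):
    o=bot.get_obs(); p=bot.camera(name)
    f=p['img'].shape[0]/2/np.tan(np.radians(p['fovy']/2))
    K=np.array([[f,0,p['cx']],[0,f,p['cy']],[0,0,1]])
    if name=='wrist':
        T=np.eye(4)
        T[:3,:3]=Ro.from_euler('xyz',o['tcp_rot'],degrees=True).as_matrix(); T[:3,3]=o['ee_pos']
        W=np.linalg.inv(T@np.array(p['mount'])); R,t=W[:3,:3],W[:3,3]
    else: R,t=np.array(p['R']),np.array(p['t'])
    p.update(K=K,Rw=R,tw=t); return p
def ray(p,px):
    u=cv2.undistortPoints(np.array([[px]],float),p['K'],np.array(p['dist'],float))[0,0]
    d=p['Rw'].T@np.array([u[0],u[1],1]); return -p['Rw'].T@p['tw'], d/np.linalg.norm(d)
def atz(p,px,z):
    c,d=ray(p,px); return c+d*(z-c[2])/d[2]
def tri(a,b):
    (c1,d1),(c2,d2)=ray(*a),ray(*b)
    s=np.linalg.lstsq(np.array([d1,-d2]).T,c2-c1,rcond=None)[0]
    x,y=c1+s[0]*d1,c2+s[1]*d2; return (x+y)/2,np.linalg.norm(x-y)
def proj(p,X):
    return cv2.projectPoints(np.array(X,float).reshape(-1,3),cv2.Rodrigues(p['Rw'])[0],p['tw'],p['K'],np.array(p['dist'],float))[0].reshape(-1,2)
def save(p,n,crop=None,s=1):
    i=p['img'][:,:,::-1]
    if crop: x0,y0,x1,y1=crop; i=i[y0:y1,x0:x1]
    cv2.imwrite('pics/'+n,cv2.resize(i,None,fx=s,fy=s,interpolation=cv2.INTER_CUBIC))
E
python3 - <<'E'
from h import *
np.set_printoptions(precision=3,suppress=True)
o=bot.get_obs();print(o['time'],o['ee_pos'],o['tcp_rot'],bot.nose_length)
P=[shot('top'),shot('scene')]
save(P[0],'top0.png',None,1.5);save(P[1],'scene0.png',None,1.5)
for t in TH:
  L=[]
  for p in P:
    r=bot.landmark_of(t,p); L.append(r)
    print(t,[(np.round(q['point']),round(q['score'],2)) for q in r[:3]])
  if L[0] and L[1]: print('   ',*tri((P[0],L[0][0]['point']),(P[1],L[1][0]['point'])))
print(bot.get_obs()['time'])
E
```

```text
0.0 [ 0.2   -0.512  0.2  ] [-179.925    0.002   21.36 ] 0.008
rest [(array([143., 194.]), 0.91)]
rest [(array([196., 179.]), 0.73), (array([280., 241.]), 0.29)]
    [ 0.508  0.178 -0.011] 0.0010864389345018068
fork [(array([295., 192.]), 0.75), (array([145., 191.]), 0.35)]
fork [(array([304., 229.]), 0.55)]
    [ 0.538 -0.301  0.002] 0.007344891910210635
teaspoon [(array([250., 209.]), 0.74), (array([302., 219.]), 0.16)]
teaspoon [(array([303., 228.]), 0.29)]
    [ 0.536 -0.207 -0.046] 0.14229430312177432
peeler [(array([232., 161.]), 0.77), (array([313., 187.]), 0.31)]
peeler []
opener [(array([300., 217.]), 0.69)]
opener [(array([285., 240.]), 0.52)]
    [ 0.456 -0.316  0.01 ] 0.002987042906313802
brush [(array([231., 206.]), 0.6)]
brush [(array([238., 211.]), 0.53)]
    [ 0.477 -0.099 -0.003] 0.008072375570979428
bar_mid [(array([126., 129.]), 0.87)]
bar_mid [(array([304., 228.]), 0.73), (array([361., 276.]), 0.72), (array([222., 110.]), 0.51)]
    [ 1.017  0.346 -0.48 ] 0.2884413489927769
catch_top []
catch_top []
pen [(array([214., 252.]), 0.49), (array([276., 255.]), 0.42)]
pen [(array([198., 222.]), 0.73), (array([232., 251.]), 0.66)]
    [ 0.345 -0.064 -0.006] 0.012781945595663665
mug [(array([365., 205.]), 0.78)]
mug [(array([356., 275.]), 0.66)]
    [ 0.504 -0.518 -0.01 ] 0.004376703566109944
1.1
```

View pics/top0.png

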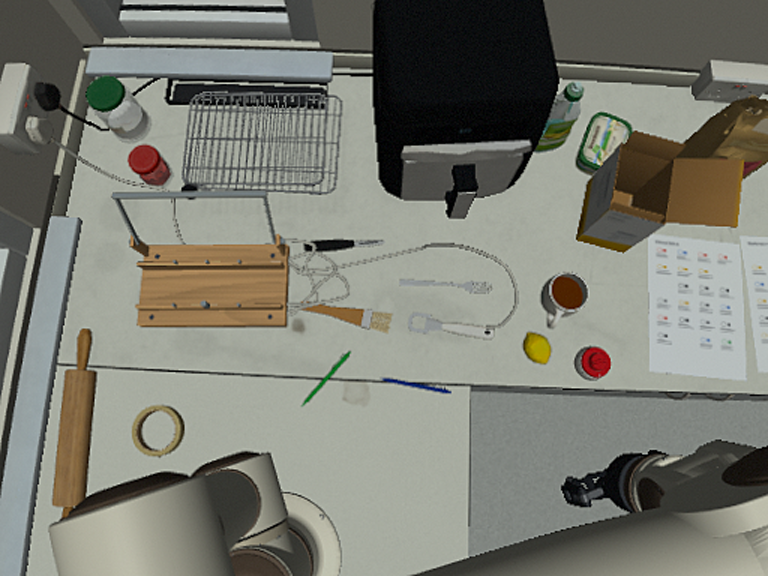

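View pics/scene0.png

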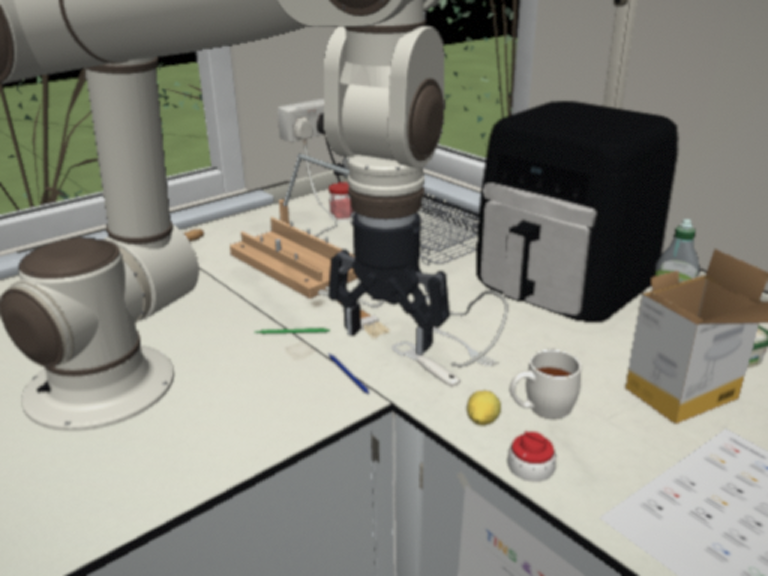

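Candidates in top0 (1.5x pixels):
- **Peeler:** (340,244), black handle on the left and blade to the right.
- **Fork:** (450,286), tines to the right.
- **Opener:** (455,325), hoop to the left.
- **Brush:** (345,315), bristles to the right.
- **Teaspoon:** none seen. The networks' teaspoon hits fall on other things.
- **Pen:** the blue one at (417,385). The green one at (327,378) is a look-alike.
- **Other things:** mug at (565,290); rest at (212,285) with its bar up at the back, (190,195).

I'll move over the utensils for a close wrist view.

```bash
python3 -m inch '[[2,2,4,8],[6,6,8,17],[10,10,12,26],[14,15,15,35],[18,20,17,44],[21,25,18,53],[24,29,18,62],[25,31,18,69]]' 8.5 40
python3 - <<'E'
from h import *
np.set_printoptions(precision=3,suppress=True)
o=bot.get_obs();print(o['q'],o['ee_pos'],o['tcp_rot'])
P=[shot('top'),shot('wrist')]
save(P[1],'w1.png',None,1.5)
print(proj(P[1],[[.5,-.2,0],[.6,-.2,0],[.5,-.3,0]]))
for t in TH[1:6]+['pen']+[a+'_head' for a in TH[1:6]]:
  L=[]
  for p in P:
    r=bot.landmark_of(t,p); L.append(r)
    print(t,[(np.round(q['point']),round(q['score'],2)) for q in r[:3]])
  if L[0] and L[1]: print('   ',*tri((P[0],L[0][0]['point']),(P[1],L[1][0]['point'])))
E
```

```text
time: 2.1
ee_pos: [0.4518, -0.1999, 0.3814]
tcp_rot: [180.0, -0.0, 90.8]
wrist_force: [0.7, -0.6, 0.2]
opening: 0.0849
grasp_force: 0.0
[-23.876   6.18   32.592 116.388   0.015  65.371] [ 0.452 -0.2    0.381] [179.971  -0.003  90.753]
[[279.019 144.411]
 [328.737 145.447]
 [276.862 191.811]]
fork [(array([296., 189.]), 0.55)]
fork [(array([296., 192.]), 0.95)]
    [ 0.542 -0.3    0.001] 0.0032995193899148264
teaspoon []
teaspoon []
peeler []
peeler [(array([345.,  86.]), 0.95)]
opener [(array([301., 218.]), 0.82)]
opener [(array([252., 197.]), 0.73), (array([293., 220.]), 0.38)]
    [ 0.451 -0.315 -0.003] 0.008253314969354456
brush []
brush [(array([264.,  92.]), 0.77)]
pen [(array([143., 191.]), 0.59), (array([275., 254.]), 0.45)]
pen [(array([195.,  72.]), 0.85), (array([193., 165.]), 0.84)]
    [ 0.419 -0.065  0.557] 0.11816396073839194
fork_head [(array([315., 190.]), 0.46)]
fork_head [(array([289., 220.]), 0.71)]
    [ 0.53  -0.354  0.029] 0.009559564033497364
teaspoon_head []
teaspoon_head []
peeler_head []
peeler_head [(array([345., 116.]), 0.72)]
opener_head [(array([278., 215.]), 0.94)]
opener_head [(array([255., 174.]), 0.62)]
    [ 0.451 -0.246  0.052] 0.00446009889917037
brush_head [(array([366., 206.]), 0.69)]
brush_head [(array([259., 122.]), 0.68), (array([292., 221.]), 0.22)]
    [ 0.367 -0.143  1.   ] 0.19439988429637417
```

View pics/w1.png

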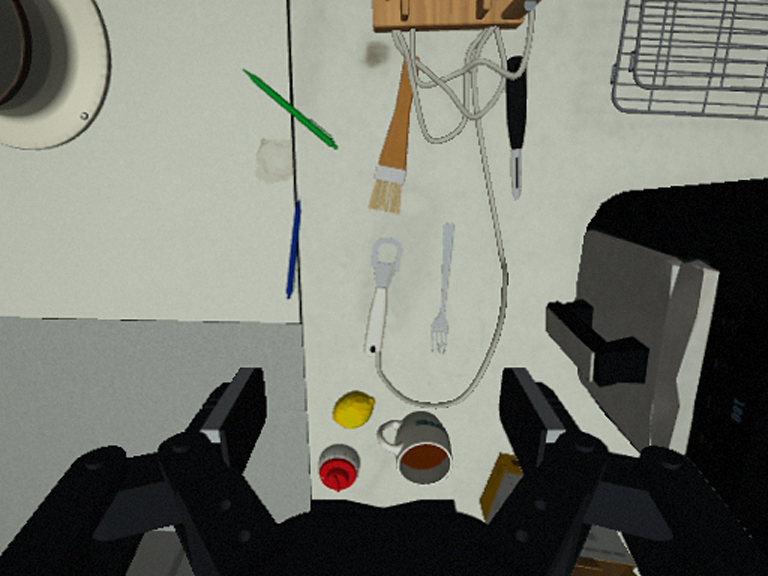

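The wrist view (1.5x pixels, image right = +x, down = −y) confirms four utensils:
- **Brush:** (400,135), head down.
- **Peeler:** (516,125), head down, with the cable passing near it.
- **Fork:** (444,288), head down.
- **Opener:** (380,295), hoop up (+y).

There is no teaspoon. The blue pen is at (294,250). Next I'll measure the ends of each utensil and look at the rest.

```bash
python3 - <<'E'
from h import *
np.set_printoptions(precision=3,suppress=True)
p=shot('wrist')
E_={'fork':((449,223),(438,352),.006),'opener':((372,352),(389,238),.009),'brush':((414,56),(386,213),.007),'peeler':((515,57),(516,198),.008)}
for k,(a,b,z) in E_.items():
  A,B=[atz(p,np.array(x)/1.5,z) for x in(a,b)]; d=B-A
  print(k,(A+B)/2,np.linalg.norm(d),np.degrees(np.arctan2(d[1],d[0])))
E
python3 -m inch '[[1,3,0,0],[2,7,0,0],[3,12,0,0],[3,17,0,0],[3,21,0,0],[3,24,0,0],[3,25,0,0],[3,25,0,0]]'
python3 - <<'E'
from h import *
P=[shot('top'),shot('wrist')]
save(P[1],'w2.png',None,1.5); save(P[0],'t2.png',(60,110,260,240),4)
for t in ['rest','peeler','peeler_head','brush','brush_head','bar_mid','catch_top']:
  L=[]
  for p in P:
    r=bot.landmark_of(t,p); L.append(r)
    print(t,[(np.round(q['point']),round(q['score'],2)) for q in r[:3]])
  if L[0] and L[1]: print('   ',*tri((P[0],L[0][0]['point']),(P[1],L[1][0]['point'])))
np.save('P.npy',P,allow_pickle=True)
E
```

```text
fork [ 0.535 -0.308  0.006] 0.19044377114836095 -91.65530378862252
opener [ 0.447 -0.317  0.009] 0.17078282763894304 82.21018254013329
brush [ 0.47  -0.107  0.007] 0.18867254648899226 -99.68090079892966
peeler [ 0.614 -0.096  0.008] 0.1663340231623745 -83.99970809852967
time: 4.35
ee_pos: [0.4803, 0.0479, 0.3811]
tcp_rot: [-180.0, 0.0, 90.4]
wrist_force: [0.5, -1.3, -0.7]
opening: 0.0849
grasp_force: 0.0
rest [(array([144., 194.]), 0.71)]
rest [(array([270.,  76.]), 0.9)]
    [ 0.50647832  0.17108308 -0.00247672] 0.001027369023656928
peeler [(array([297., 188.]), 0.62), (array([230., 161.]), 0.59)]
peeler [(array([321., 207.]), 0.67)]
    [ 0.78297827 -0.39347646 -0.77570559] 0.07599501676631937
peeler_head [(array([248., 155.]), 0.76), (array([250., 212.]), 0.7), (array([280., 214.]), 0.56)]
peeler_head [(array([318., 232.]), 0.63)]
    [ 0.62979956 -0.14598126  0.01696083] 0.024082450547442815
brush []
brush [(array([249., 210.]), 0.87)]
brush_head [(array([251., 211.]), 0.57)]
brush_head [(array([243., 236.]), 0.65)]
    [ 0.46050057 -0.16148759  0.00422042] 0.015268291711754669
bar_mid [(array([248., 157.]), 0.65)]
bar_mid [(array([386.,  62.]), 0.87)]
    [-0.20904101 -0.15572871  2.28981327] 0.19484451244827752
catch_top []
catch_top [(array([403.,  63.]), 0.48)]
```

View pics/w2.png

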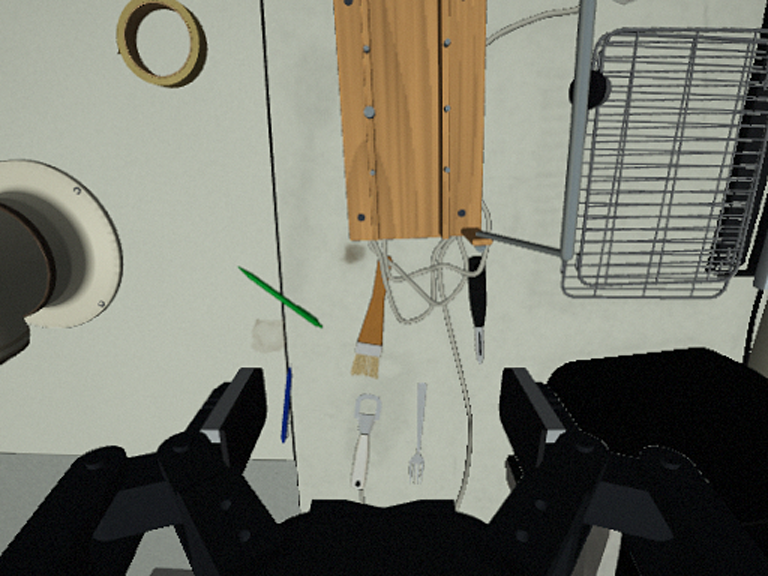

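View pics/t2.png

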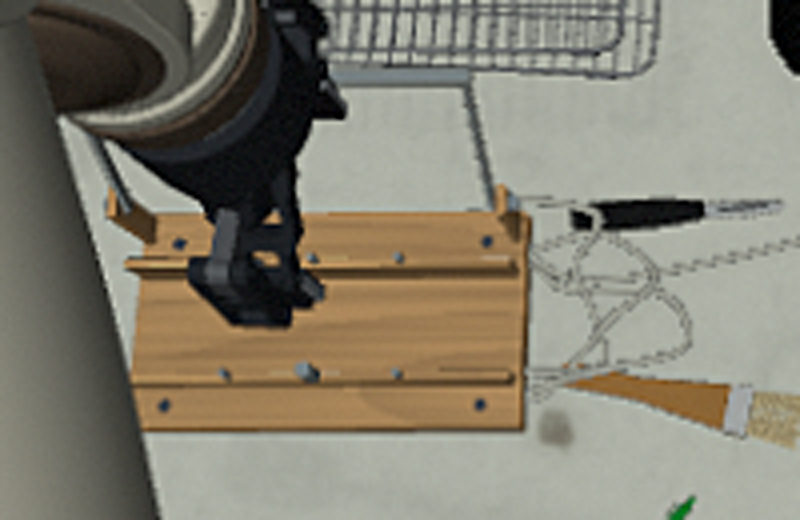

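The pins show in both views. In w2 the front pins are at (372,172), (369,112), (366,48) and the back pins at (447,170), (447,108), (447,43). In the t2 crop the front pins are at (397,373), (305,372), (223,373). I'll fit the rest pose to these.

Run:
```python
from h import *
from scipy.optimize import least_squares
np.set_printoptions(precision=4,suppress=True)
T,W=np.load('P.npy',allow_pickle=True)
m=np.array([[-42,-64,66],[-42,0,76],[-42,64,66],[42,-64,78],[42,0,78],[42,64,78],[-85,-150.5,28],[-85,-150.5,28]])/1e3
w=np.array([(372,172),(369,112),(366,48),(447,170),(447,108),(447,43),(350,241),(350,241)])/1.5
t=np.array([(397,373),(305,372),(223,373),(398,257),(313,257)])/4+[60,110]
for i in range(5): print(i,tri((T,t[i]),(W,w[i])))
def pose(v): 
  return m@Ro.from_euler('z',v[3]).as_matrix().T+v[:3]
def f(v): X=pose(v); return np.r_[(proj(W,X)-w).ravel(),(proj(T,X[:5])-t).ravel()]
r=least_squares(f,[.507,.175,0,0],loss='soft_l1');print(r.x,np.degrees(r.x[3]),r.fun.reshape(-1,2))
# peeler/brush from this view: ends
for k,a,b,z in [('brush',(383,256),(365,377),.007),('peeler',(476,255),(480,362),.008),('fork',(421,383),(415,483),.006),('opener',(358,488),(369,394),.009)]:
  A,B=[atz(W,np.array(x)/1.5,z) for x in(a,b)]; d=B-A
  print(k,(A+B)/2,np.linalg.norm(d),np.degrees(np.arctan2(d[1],d[0])))
```

```text
0 (array([0.4678, 0.104 , 0.0583]), np.float64(0.001979094354984234))
1 (array([0.4642, 0.1683, 0.0679]), np.float64(0.000441217637801179))
2 (array([0.4615, 0.232 , 0.0612]), np.float64(0.001729435740786676))
3 (array([0.5517, 0.1078, 0.0737]), np.float64(0.001010040533416144))
4 (array([0.5494, 0.1725, 0.0702]), np.float64(0.002110117508155455))
[ 0.507   0.1705 -0.0081  0.0624] 3.5779820820536594 [[ 1.2308  0.3061]
 [ 0.6292  0.3966]
 [ 0.1907  1.151 ]
 [ 0.7046 -0.8366]
 [ 0.2534 -0.1009]
 [-0.3263 -0.5221]
 [-2.7698 -0.0321]
 [-2.7698 -0.0321]
 [-0.1325 -0.136 ]
 [ 0.1342 -0.2279]
 [ 0.2578  0.5332]
 [-0.1593  0.097 ]
 [-0.3881  0.492 ]]
brush [ 0.4673 -0.1019  0.007 ] 0.1888093238403547 -97.91289429241105
peeler [ 0.6157 -0.0874  0.008 ] 0.16390181438418527 -83.45622905549149
fork [ 0.5375 -0.3022  0.006 ] 0.19261897516943488 -90.85918282869781
opener [ 0.4505 -0.3152  0.009 ] 0.1841777368335404 83.91958034650713
```

The rest is at (0.507, 0.1705) with yaw ≈ 2.8°. The measured pin heights and spacing agree with the text to within 8 mm. The peeler goes first, so I'll move above it.

```bash
python3 -m inch '[[2,-2,-2,2],[5,-5,-6,4],[8,-8,-11,6],[11,-10,-16,6],[12.5,-12,-20,6],[13,-12.5,-23,6],[13.3,-12.5,-25,6],[13.3,-12.5,-25,6]]' 6
cat > look.py <<'E'
import sys
from h import *
np.set_printoptions(precision=4,suppress=True)
p=shot('wrist'); t=sys.argv[1]; o=bot.get_obs(); print(o['ee_pos'],o['tcp_rot'],'tcp px',proj(p,[o['ee_pos'],[*o['ee_pos'][:2],.01]]))
for n in (t,t+'_head'):
    for q in bot.landmark_of(n,p)[:2]: print(n,np.round(q['point']),round(q['score'],2),atz(p,q['point'],.008))
np.save('W.npy',[p],allow_pickle=True)
if len(sys.argv)>2: save(p,sys.argv[2],None,1.5)
E
python3 look.py peeler w3.png
```

```text
time: 6.15
ee_pos: [0.6124, -0.0771, 0.1293]
tcp_rot: [-179.8, -0.0, 96.4]
wrist_force: [0.5, 0.7, 0.0]
opening: 0.0606
grasp_force: 0.0
[ 0.613  -0.0771  0.131 ] [-179.9354   -0.0162   96.3648] tcp px [[257.107  227.1776]
 [256.6829 178.7763]]
peeler [260. 188.] 0.76 [ 0.618  -0.0878  0.008 ]
peeler_head [260. 236.] 0.95 [ 0.625  -0.1472  0.008 ]
```

View pics/w3.png

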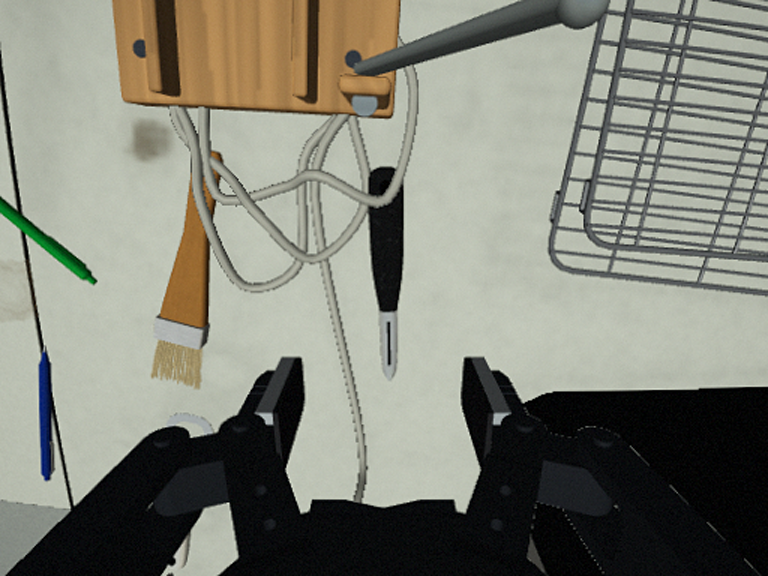

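The peeler lies clear between the fingers: handle end at (382,168), blade tip at (390,380), cable only near the handle end. I'll go down and grip.

```bash
python3 -m inch '[[0.3,0.2,-2,0.5],[0.3,0.3,-5,0.5],[0.3,0.3,-8,0.5],[0.3,0.3,-10,0.5],[0.3,0.3,-11.2,0.5],[0.3,0.3,-11.8,0.5],[0.3,0.3,-11.8,0.5],[0.3,0.3,-11.8,0.5]]' 6 
python3 -m inch '[[0,0,0,0],[0,0,0,0],[0,0,0,0],[0,0,0,0],[0,0,0,0],[0,0,0,0],[0,0,1,0],[0,0,2,0]]' 0 60
```

```text
time: 7.3
ee_pos: [0.6168, -0.0743, 0.0141]
tcp_rot: [179.9, 0.0, 96.9]
wrist_force: [0.1, 0.1, -0.3]
opening: 0.0602
grasp_force: 0.0
time: 8.3
ee_pos: [0.6165, -0.0742, 0.0341]
tcp_rot: [180.0, 0.0, 96.9]
wrist_force: [0.3, 0.2, 0.2]
opening: 0.0001
grasp_force: 0.0
```

```bash
python3 -m inch '[[0,0,2,0],[0,0,5,0],[0,0,8,0],[0,0,10,0],[0,0,10,0],[0,0,10,0],[0,0,10,0],[0,0,10,0]]' 6; python3 look.py peeler w4.png
```

```text
time: 9.3
ee_pos: [0.616, -0.0742, 0.1324]
tcp_rot: [-179.9, -0.0, 96.9]
wrist_force: [0.5, -0.2, -0.3]
opening: 0.0598
grasp_force: 0.0
[ 0.6161 -0.0742  0.1326] [-179.9477   -0.0133   96.8596] tcp px [[256.4671 226.2133]
 [256.0584 177.9416]]
peeler [255. 187.] 0.96 [ 0.6158 -0.0851  0.008 ]
```

View pics/w4.png

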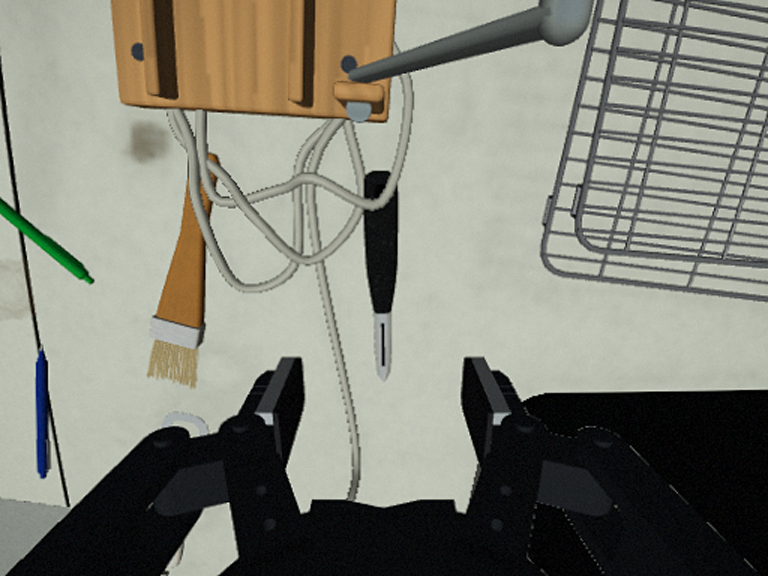

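Missed: the fingers shut above the handle and the peeler barely moved (tip at (384,378), handle end at (380,172)). I'll check whether the nose length depends on the opening, then go lower.

```bash
python3 - <<'E'
from h import *
p=np.load('W.npy',allow_pickle=True)[0]
print(bot.nose_length)
for a in[(381,170),(384,380),(381,290)]: print(atz(p,np.array(a)/1.5,.008))
E
python3 -m inch '[[0,0,-3,0],[0,0,-7,0],[0,0,-10,0],[0,0,-11.5,0],[0,0,-12.2,0],[0,0,-12.6,0],[0,0,-12.9,0],[0,0,-12.9,0]]' 4.5
```

```text
0.008
[ 0.60569519 -0.00589281  0.008     ]
[ 0.62751476 -0.16997042  0.008     ]
[ 0.61596882 -0.09299415  0.008     ]
time: 10.45
ee_pos: [0.6166, -0.0742, 0.0046]
tcp_rot: [180.0, 0.0, 96.9]
wrist_force: [-0.2, 0.5, 0.2]
opening: 0.0451
grasp_force: 0.0
```

```bash
python3 -m inch '[[0,0,0,0],[0,0,0,0],[0,0,0,0],[0,0,0,0],[0,0,0,0],[0,0,0,0],[0,0,0,0],[0,0,0,0]]' 0 60
```

```text
time: 11.45
ee_pos: [0.6163, -0.0742, 0.0042]
tcp_rot: [-180.0, -0.0, 96.9]
wrist_force: [-0.0, -0.2, 0.6]
opening: -0.0001
grasp_force: 0.0
```

```bash
python3 look.py peeler w5.png
```

```text
[ 0.6163 -0.0742  0.0042] [179.9971   0.0007  96.8613] tcp px [[256.3951 226.1264]
 [256.4353 229.9016]]
peeler [254. 244.] 0.82 [ 0.6163 -0.0862  0.008 ]
peeler_head [254. 313.] 0.94 [ 0.6227 -0.1455  0.008 ]
```

View pics/w5.png

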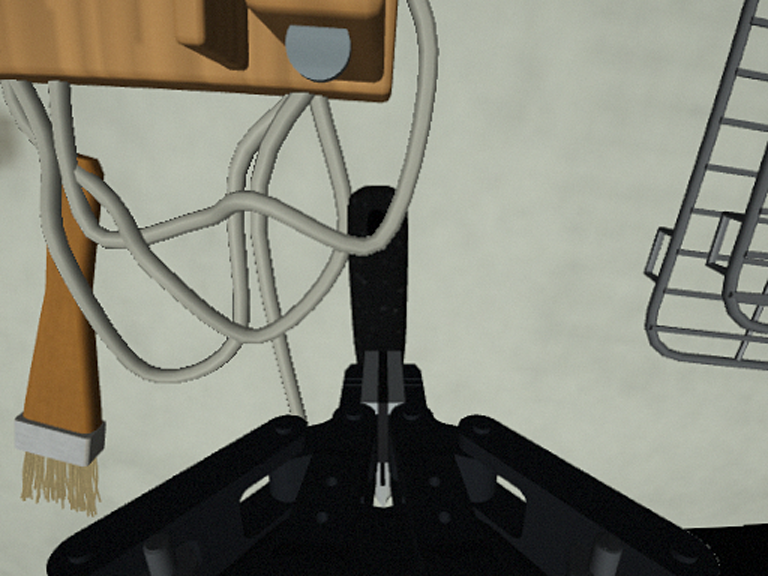

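The fingers are shut at (382,350–400), apparently over the handle and not around it. I'll work out from the image where the tips really are.

Run:
```python
from h import *
np.set_printoptions(precision=4,suppress=True)
p=np.load('W.npy',allow_pickle=True)[0]
o=bot.get_obs();T=Ro.from_euler('xyz',o['tcp_rot'],degrees=True).as_matrix()
print(np.array(p['mount']), p['dist'],p['cx'],p['cy'],p['fovy'])
for s in(1,-1):
  for z in(.008,0,-.01,-.02,-.03): print(s,z,1.5*proj(p,[np.array(o['ee_pos'])+T@[s*.011,y,z] for y in(0,.01)]).ravel())
```

```text
[[-0.0014 -0.9479 -0.3186  0.0829]
 [ 1.     -0.0011 -0.001  -0.0008]
 [ 0.0006 -0.3186  0.9479 -0.1728]
 [ 0.      0.      0.      1.    ]] [-0.0394  0.      0.      0.      0.    ] 254.84799168236202 191.89556630151247 69.52591801266807
1 0.008 [384.4752 310.4602 405.8344 310.436 ]
1 0 [384.5527 317.0426 406.7778 317.0167]
1 -0.01 [384.6589 326.06   408.0695 326.0317]
1 -0.02 [384.777  336.0918 409.5055 336.0605]
1 -0.03 [384.909  347.3176 411.1113 347.2825]
-1 0.008 [384.4574 352.6112 405.0554 352.5851]
-1 0 [384.5311 360.585  405.93   360.5571]
-1 -0.01 [384.6315 371.4652 407.1227 371.4344]
-1 -0.02 [384.7426 383.5099 408.4419 383.4757]
-1 -0.03 [384.8661 396.9137 409.9087 396.8752]
```

The image and the missing contact agree: the tips sit about 32 mm short of the TCP, not 8 mm ahead of it. I'll go by contact and descend in small steps while watching the force.

```bash
python3 -m inch '[[0,0,0,0],[0,0,0,0],[0,0,0,0],[0,0,-0.5,0],[0,0,-1,0],[0,0,-1.4,0],[0,0,-1.8,0],[0,0,-2,0]]' 4.5; python3 -m inch '[[0,0,-0.2,0],[0,0,-0.4,0],[0,0,-0.6,0],[0,0,-0.8,0],[0,0,-0.8,0],[0,0,-0.8,0],[0,0,-0.8,0],[0,0,-0.8,0]]' 4.5
```

```text
time: 12.6
ee_pos: [0.6162, -0.0742, -0.0162]
tcp_rot: [-180.0, -0.0, 96.9]
wrist_force: [0.2, 0.4, 0.1]
opening: 0.045
grasp_force: 0.0
time: 13.6
ee_pos: [0.6164, -0.0742, -0.0238]
tcp_rot: [180.0, 0.0, 96.9]
wrist_force: [-0.0, -0.2, -0.2]
opening: 0.0452
grasp_force: 0.0
```

```bash
python3 -m inch '[[0,0,-0.1,0],[0,0,-0.2,0],[0,0,-0.3,0],[0,0,-0.3,0],[0,0,-0.3,0],[0,0,-0.3,0],[0,0,-0.3,0],[0,0,-0.3,0]]' 4.5;  python3 -m inch '[[0,0,0,0],[0,0,0,0],[0,0,0,0],[0,0,0,0],[0,0,0,0],[0,0,0,0],[0,0,0,0],[0,0,0,0]]' 0 60
```

```text
time: 14.6
ee_pos: [0.6163, -0.0742, -0.0268]
tcp_rot: [-180.0, -0.0, 96.9]
wrist_force: [-1.0, -0.1, 0.3]
opening: 0.0448
grasp_force: 0.0
time: 15.6
ee_pos: [0.6165, -0.0743, -0.0266]
tcp_rot: [180.0, 0.0, 96.9]
wrist_force: [-0.0, -0.3, 4.8]
opening: 0.0202
grasp_force: 60.5
```

Gripped (opening 20 mm, 60 N). With the tool down, TCP z ≈ −0.027 puts the tips at the table. I'll lift, back off and turn.

```bash
python3 -m inch '[[0,0,1,0],[0,0,4,0],[0,0,8,0],[-1,0,12,0],[-4,0,16,8],[-7,0,19,16],[-10,0,21,24],[-12.6,0,22,32]]';  python3 -m inch '[[0,3,0,9],[0,7,0,18],[0,12,0,27],[0,17,0,36],[0,22,0,45],[0,27,0,54],[0,31,0,54],[0,34,0,54]]'
python3 - <<'E'
from h import *
p=shot('wrist'); save(p,'w6.png',None,1.5)
E
```

```text
time: 16.6
ee_pos: [0.4894, -0.0742, 0.1947]
tcp_rot: [180.0, 0.1, 129.1]
wrist_force: [0.3, 0.0, -1.0]
opening: 0.0205
grasp_force: 59.7
time: 17.6
ee_pos: [0.4898, 0.2674, 0.1931]
tcp_rot: [-180.0, -0.0, -177.1]
wrist_force: [0.7, 0.3, -0.9]
opening: 0.0207
grasp_force: 59.7
```

View pics/w6.png

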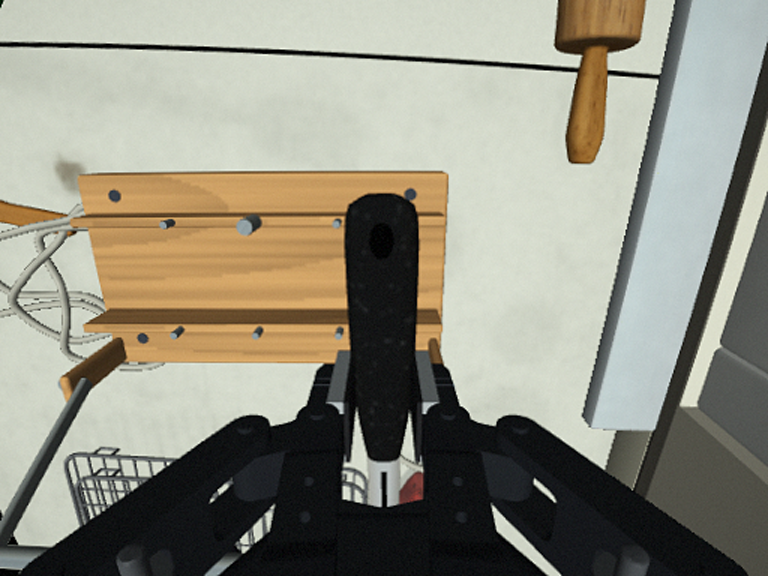

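The peeler is held, aligned with the rails over the +96 bay and midway between the end pins. Lowering.

```bash
python3 -m inch '[[0,-0.1,-2,0],[0,-0.1,-6,0],[0,-0.1,-10,0],[0,-0.1,-13,0],[0,-0.1,-14.4,0],[0,-0.1,-15,0],[0,-0.1,-15.3,0],[0,-0.1,-15.3,0]]';  python3 -m inch '[[0,0,0,0],[0,0,0,0],[0,0,0,0],[0,0,0,0],[0,0,1,0],[0,0,4,0],[0,0,9,0],[0,0,15,0]]' 3.8
python3 - <<'E'
from h import *
p=shot('wrist'); save(p,'w7.png',(40,20,400,384),1.5)
E
```

```text
time: 18.65
ee_pos: [0.4908, 0.265, 0.041]
tcp_rot: [180.0, 0.1, -177.1]
wrist_force: [-1.4, -0.3, -0.8]
opening: 0.0202
grasp_force: 64.4
time: 19.65
ee_pos: [0.4898, 0.2645, 0.1917]
tcp_rot: [-180.0, -0.0, -177.1]
wrist_force: [0.3, -0.2, 1.0]
opening: 0.038
grasp_force: 0.0
```

View pics/w7.png

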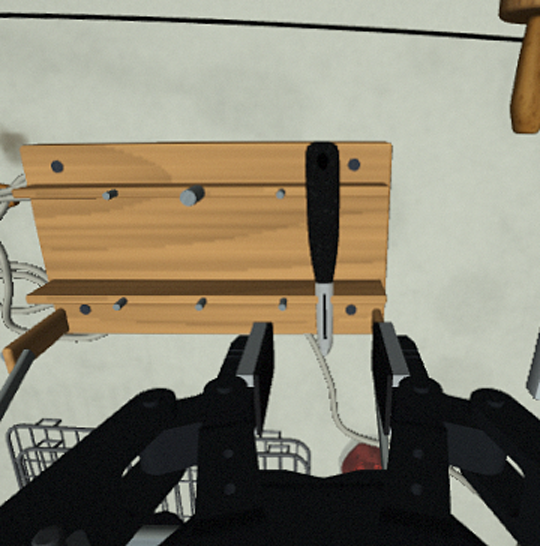

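The peeler lies across both rails in the +96 bay, handle at the front (322,160) and blade at the back (323,320). The brush is next.

```bash
python3 -m inch '[[0,-2,0,-10],[0,-6,0,-20],[0,-11,0,-30],[0,-17,0,-40],[0,-23,0,-50],[-1,-28,0,-60],[-2,-32,0,-70],[-2,-35.4,0,-80]]' 6; python3 -m inch '[[0,0,0,-10],[0,0,-2,-20],[0,0,-4,-21.5],[0,0,-6,-21.5],[0,0,-7,-21.5],[0,0,-7,-21.5],[0,0,-7,-21.5],[0,0,-7,-21.5]]' 6; python3 look.py brush w8.png
```

```text
time: 20.7
ee_pos: [0.4697, -0.0908, 0.1913]
tcp_rot: [179.9, 0.0, 102.5]
wrist_force: [0.9, 0.5, 1.1]
opening: 0.0603
grasp_force: 0.0
time: 21.7
ee_pos: [0.4707, -0.0893, 0.121]
tcp_rot: [179.9, 0.0, 81.4]
wrist_force: [-0.6, -0.5, -1.1]
opening: 0.0598
grasp_force: 0.0
[ 0.4706 -0.0893  0.1208] [179.9452   0.0036  81.3616] tcp px [[256.518  225.6215]
 [255.8704 180.5356]]
brush [254. 189.] 0.62 [ 0.4673 -0.0993  0.008 ]
brush_head [254. 235.] 0.7 [ 0.4592 -0.1541  0.008 ]
```

View pics/w8.png

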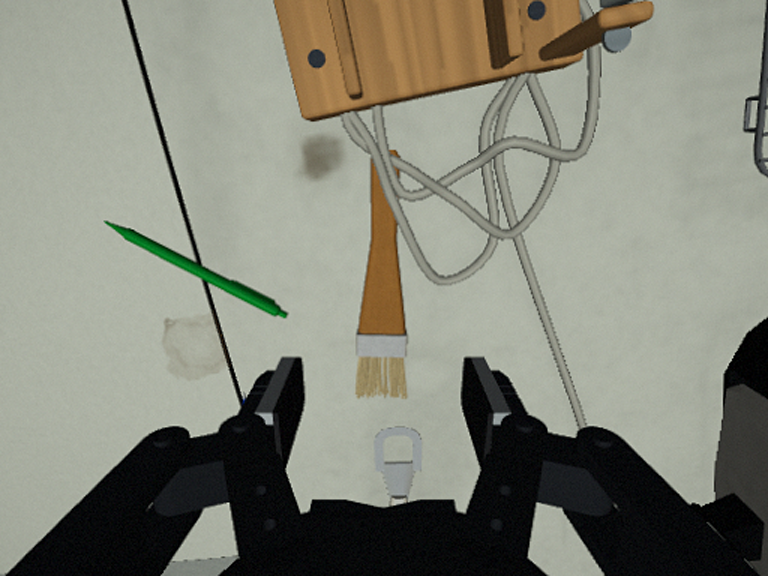

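The brush is centred between the fingers: handle end at (388,150), bristles at (381,398). The cable is clear of the grip point. Going down to grip.

```bash
python3 -m inch '[[0,0.5,-3,0],[0,0.5,-7,0],[0,0.5,-10.5,0],[0,0.5,-13,0],[0,0.5,-14.2,0],[0,0.5,-14.6,0],[0,0.5,-14.7,0],[0,0.5,-14.7,0]]' 5.5;  python3 -m inch '[[0,0,0,0],[0,0,0,0],[0,0,0,0],[0,0,0,0],[0,0,0,0],[0,0,0,0],[0,0,0,0],[0,0,0,0]]' 0 60
```

```text
time: 22.85
ee_pos: [0.4709, -0.0843, -0.0259]
tcp_rot: [179.9, 0.0, 81.4]
wrist_force: [0.4, -0.5, 0.4]
opening: 0.0553
grasp_force: 0.0
time: 23.85
ee_pos: [0.4707, -0.0843, -0.0261]
tcp_rot: [179.9, 0.0, 81.4]
wrist_force: [-1.3, 0.3, 6.0]
opening: 0.023
grasp_force: 59.3
```

```bash
python3 -m inch '[[0,0,1,0],[0,0,5,0],[0,0,9,0],[0,0,14,9],[0,0,18,19],[0,0,21,29],[0,0,22,39],[0,2,22,49]]';  python3 -m inch '[[0.5,3,0,10],[1,7,0,20],[1.5,12,0,30],[2,17,0,40],[2,21,0,50],[2,24.5,0,52.4],[2,26.6,0,52.4],[2,26.6,0,52.4]]'
python3 - <<'E'
from h import *
p=shot('wrist'); save(p,'w9.png',(60,20,450,384),1.5)
for q in bot.landmark_of('brush',p): print(q)
E
```

```text
time: 24.85
ee_pos: [0.4707, -0.0647, 0.1946]
tcp_rot: [179.9, 0.1, 130.6]
wrist_force: [-0.2, 0.1, -1.1]
opening: 0.0231
grasp_force: 59.1
time: 25.85
ee_pos: [0.4902, 0.2025, 0.1931]
tcp_rot: [-180.0, -0.0, -177.2]
wrist_force: [0.6, -1.1, -0.1]
opening: 0.0232
grasp_force: 59.1
{'point': [253.2, 271.3], 'score': 0.59}
```

View pics/w9.png

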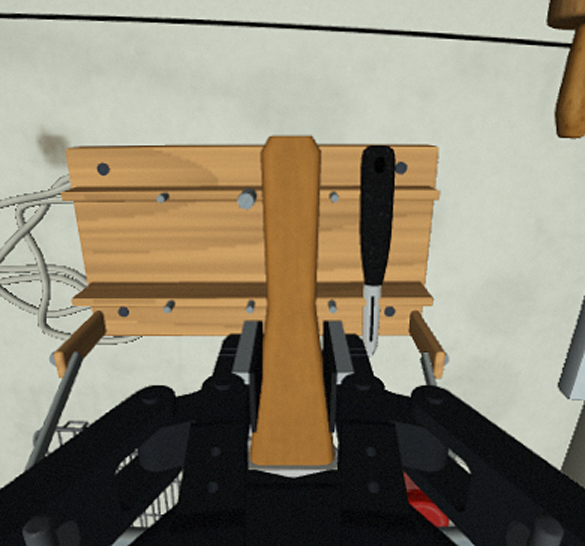

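The brush is aligned over the +32 bay, between the middle pin and the +64 pin. Lowering and releasing.

```bash
python3 -m inch '[[0,0,-2,0],[0,0,-6,0],[0,0,-10,0],[0,0,-13,0],[0,0,-14.4,0],[0,0,-15,0],[0,0,-15.3,0],[0,0,-15.3,0]]';  python3 -m inch '[[0,0,0,0],[0,0,0,0],[0,0,0,0],[0,0,0,0],[0,0,1,0],[0,0,4,0],[0,0,9,0],[0,0,15,0]]' 3.8
python3 - <<'E'
from h import *
np.set_printoptions(precision=4,suppress=True)
p=shot('wrist'); 
def R(X): return Ro.from_euler('z',-2.8,degrees=True).as_matrix()@(X-[.507,.1705,0])
for t in['brush','brush_head','peeler','peeler_head']:
  for q in bot.landmark_of(t,p)[:1]: print(t,q['score'],R(atz(p,q['point'],.058)))
E
```

```text
time: 26.95
ee_pos: [0.4908, 0.2019, 0.041]
tcp_rot: [180.0, 0.1, -177.2]
wrist_force: [-0.5, -0.6, -0.2]
opening: 0.023
grasp_force: 59.1
time: 27.95
ee_pos: [0.4898, 0.2016, 0.1918]
tcp_rot: [-180.0, -0.0, -177.2]
wrist_force: [2.0, 0.5, 1.0]
opening: 0.0381
grasp_force: 0.0
brush 0.9 [0.0068 0.0296 0.058 ]
brush_head 0.77 [0.0666 0.0339 0.058 ]
peeler 0.97 [0.0047 0.0967 0.058 ]
peeler_head 0.7 [0.0696 0.1007 0.058 ]
```

Both placings read within 7 mm of ideal. The fork is next.

```bash
python3 -m inch '[[0,-4,0,-10],[0,-10,0,-20],[0,-16,0,-30],[0,-22,0,-40],[0,-28,0,-50],[0,-34,0,-60],[0,-40,0,-70],[1,-45,0,-80]]' 4.5; python3 -m inch '[[1,-2,-1,-10],[2,-4,-3,-14],[3,-4,-5,-14],[3.7,-4,-7,-14],[3.7,-4,-7,-14],[3.7,-4,-7,-14],[3.7,-4,-7,-14],[3.7,-4,-7,-14]]'; python3 look.py fork
python3 - <<'E'
from h import *
p=np.load('W.npy',allow_pickle=True)[0]
save(p,'w10.png')
g=p['img'].astype(int); print(bot.get_obs()['tcp_rot'])
E
```

```text
time: 29.2
ee_pos: [0.4991, -0.2502, 0.1889]
tcp_rot: [-179.9, -0.1, 102.4]
wrist_force: [0.6, 0.1, 0.8]
opening: 0.045
grasp_force: 0.0
time: 30.2
ee_pos: [0.5375, -0.2883, 0.1211]
tcp_rot: [179.9, 0.0, 88.8]
wrist_force: [1.2, -0.0, 0.0]
opening: 0.0449
grasp_force: 0.0
[ 0.5374 -0.2883  0.1209] [179.9482   0.0268  88.7627] tcp px [[256.3491 225.7993]
 [255.7549 180.6036]]
fork [261. 190.] 0.63 [ 0.5428 -0.3001  0.008 ]
fork_head [255. 243.] 0.65 [ 0.5348 -0.3643  0.008 ]
[1.79974759e+02 1.30179866e-02 8.87566421e+01]
```

Run:
```python
from h import *
p=np.load('W.npy',allow_pickle=True)[0]
g=cv2.GaussianBlur(cv2.cvtColor(p['img'],cv2.COLOR_RGB2GRAY),(3,3),0).astype(int)
for r in range(100,256,8):
  s=g[r,215:305]; m=np.median(s); k=np.where(abs(s-m)>12)[0]+215; print(r,int(m),list(k))
```

```text
100 172 []
108 171 [np.int64(251), np.int64(252), np.int64(253), np.int64(254), np.int64(255), np.int64(256), np.int64(257), np.int64(258), np.int64(259), np.int64(260), np.int64(261), np.int64(262), np.int64(263), np.int64(264)]
116 170 [np.int64(252), np.int64(253), np.int64(254), np.int64(255), np.int64(256), np.int64(257), np.int64(258), np.int64(259), np.int64(260), np.int64(261), np.int64(262), np.int64(263)]
124 172 [np.int64(251), np.int64(252), np.int64(253), np.int64(254), np.int64(255), np.int64(256), np.int64(257), np.int64(258), np.int64(259), np.int64(260), np.int64(261), np.int64(262), np.int64(263), np.int64(264)]
132 173 [np.int64(252), np.int64(253), np.int64(254), np.int64(255), np.int64(256), np.int64(257), np.int64(258), np.int64(259), np.int64(260), np.int64(261), np.int64(262), np.int64(263), np.int64(264)]
140 173 [np.int64(252), np.int64(253), np.int64(254), np.int64(255), np.int64(256), np.int64(257), np.int64(258), np.int64(259), np.int64(260), np.int64(261), np.int64(262), np.int64(263)]
148 173 [np.int64(252), np.int64(253), np.int64(254), np.int64(255), 
[... 2266 characters left out ...]
, np.int64(260), np.int64(261), np.int64(262), np.int64(264), np.int64(265), np.int64(266), np.int64(267), np.int64(268), np.int64(293), np.int64(294), np.int64(295), np.int64(296), np.int64(297), np.int64(298), np.int64(299), np.int64(300), np.int64(301), np.int64(302), np.int64(303), np.int64(304)]
252 174 [np.int64(215), np.int64(216), np.int64(249), np.int64(250), np.int64(253), np.int64(254), np.int64(255), np.int64(258), np.int64(259), np.int64(260), np.int64(261), np.int64(262), np.int64(265), np.int64(266), np.int64(293), np.int64(294), np.int64(295), np.int64(296), np.int64(297), np.int64(298), np.int64(299), np.int64(300), np.int64(301), np.int64(302), np.int64(303), np.int64(304)]
```

The fork lies parallel to the tool's line (columns 252–264, tines from row 228). Going down to its neck.

```bash
python3 -m inch '[[0.1,0.2,-3,0],[0.1,0.2,-7,0],[0.1,0.2,-10.5,0],[0.1,0.2,-13,0],[0.1,0.2,-14,0],[0.1,0.2,-14.2,0],[0.1,0.2,-14.2,0],[0.1,0.2,-14.2,0]]' 4.5;  python3 -m inch '[[0,0,0,0],[0,0,0,0],[0,0,0,0],[0,0,0,0],[0,0,0,0],[0,0,0,0],[0,0,0,0],[0,0,0,0]]' 0 60
```

```text
time: 31.35
ee_pos: [0.5389, -0.2866, -0.0206]
tcp_rot: [179.9, 0.0, 88.8]
wrist_force: [-0.1, -0.1, -0.2]
opening: 0.0453
grasp_force: 0.0
time: 32.35
ee_pos: [0.5386, -0.2863, -0.0214]
tcp_rot: [180.0, 0.0, 88.8]
wrist_force: [-0.2, -0.1, 5.9]
opening: 0.0063
grasp_force: 59.1
```

```bash
python3 -m inch '[[0,0,1,0],[0,0,3,0],[0,0,6,0],[-0.5,1,10,0],[-1.5,3,14,8],[-3,6,18,18],[-4,10,21,28],[-4.5,14,22,38]]' - 80;  python3 -m inch '[[0,3,0,10],[0,8,0,20],[0,13,0,30],[0,18,0,40],[0,22,0,50],[0,25.5,0,56],[0,28.4,0,56],[0,28.4,0,56]]'
python3 - <<'E'
from h import *
p=shot('wrist'); save(p,'w11.png',(60,20,450,384),1.5)
for t in('fork','fork_head'):
  for q in bot.landmark_of(t,p)[:2]: print(t,q,atz(p,q['point'],.215))
print(bot.get_obs()['ee_pos'])
E
```

```text
time: 33.35
ee_pos: [0.4933, -0.1454, 0.2019]
tcp_rot: [179.9, 0.2, 127.0]
wrist_force: [0.4, -0.5, -0.5]
opening: 0.0051
grasp_force: 78.5
time: 34.35
ee_pos: [0.493, 0.1392, 0.1991]
tcp_rot: [180.0, 0.0, -177.1]
wrist_force: [0.1, 0.0, -0.6]
opening: 0.005
grasp_force: 78.6
fork {'point': [254.7, 260.9], 'score': 0.6} [0.51041968 0.14065375 0.215     ]
fork_head {'point': [255.0, 344.6], 'score': 0.76} [0.58282676 0.1444333  0.215     ]
[0.49331183 0.13720258 0.19883982]
```

```bash
python3 -m inch '[[0,0,-2,0],[0,0,-6,0],[0,0,-10,0],[0,0,-13,0],[0,0,-14.5,0],[0,0,-15.3,0],[0,0,-15.6,0],[0,0,-15.6,0]]';  python3 -m inch '[[0,0,0,0],[0,0,0,0],[0,0,0,0],[0,0,0,0],[0,0,1,0],[0,0,4,0],[0,0,9,0],[0,0,15,0]]' 3
python3 - <<'E'
from h import *
np.set_printoptions(precision=4,suppress=True)
p=shot('wrist'); save(p,'w12.png',(60,20,450,384),1.5)
def R(X): return Ro.from_euler('z',-2.8,degrees=True).as_matrix()@(X-[.507,.1705,0])
for t in['fork','fork_head','brush','brush_head','peeler','peeler_head']:
  for q in bot.landmark_of(t,p)[:1]: print(t,q['score'],R(atz(p,q['point'],.058)))
E
```

```text
time: 35.5
ee_pos: [0.4938, 0.1378, 0.043]
tcp_rot: [180.0, 0.1, -177.2]
wrist_force: [-0.4, -0.3, -0.4]
opening: 0.0049
grasp_force: 78.6
time: 36.5
ee_pos: [0.4928, 0.1376, 0.1938]
tcp_rot: [-180.0, -0.0, -177.2]
wrist_force: [1.3, 1.3, -0.5]
opening: 0.0298
grasp_force: 0.0
fork 0.88 [-0.0006 -0.0312  0.058 ]
fork_head 0.82 [ 0.0665 -0.0299  0.058 ]
brush 0.73 [0.0053 0.0317 0.058 ]
brush_head 0.74 [0.0632 0.0325 0.058 ]
peeler 0.82 [0.0068 0.096  0.058 ]
peeler_head 0.62 [0.0636 0.0965 0.058 ]
```

The fork reads at (−1, −31) mm in the rest frame. The opener is next.

```bash
python3 -m inch '[[0,-4,0,10],[0,-10,0,20],[0,-16,0,30],[0,-22,0,40],[-1,-28,0,50],[-2,-34,0,60],[-3,-40,0,70],[-4,-45,0,80]]' 6; python3 -m inch '[[-0.5,-1,-1,0],[-0.5,-1.9,-3,0],[-0.5,-1.9,-5,0],[-0.5,-1.9,-7,0],[-0.5,-1.9,-7.3,0],[-0.5,-1.9,-7.3,0],[-0.5,-1.9,-7.3,0],[-0.5,-1.9,-7.3,0]]'; python3 look.py opener
python3 - <<'E'
from h import *
p=np.load('W.npy',allow_pickle=True)[0]
save(p,'w13.png',None,1.5)
E
```

```text
time: 37.85
ee_pos: [0.457, -0.291, 0.1909]
tcp_rot: [179.9, 0.0, -100.2]
wrist_force: [1.5, 0.6, 0.0]
opening: 0.0599
grasp_force: 0.0
time: 38.85
ee_pos: [0.4533, -0.3087, 0.1199]
tcp_rot: [-179.9, -0.0, -100.5]
wrist_force: [-0.6, 0.6, 1.3]
opening: 0.06
grasp_force: 0.0
[ 0.4532 -0.3087  0.1198] [-179.9587   -0.0168 -100.5111] tcp px [[253.5124 224.0894]
 [254.0183 179.8046]]
opener [258. 173.] 0.69 [ 0.4478 -0.3147  0.008 ]
opener_head [257. 224.] 0.75 [ 0.4596 -0.2562  0.008 ]
```

View pics/w13.png

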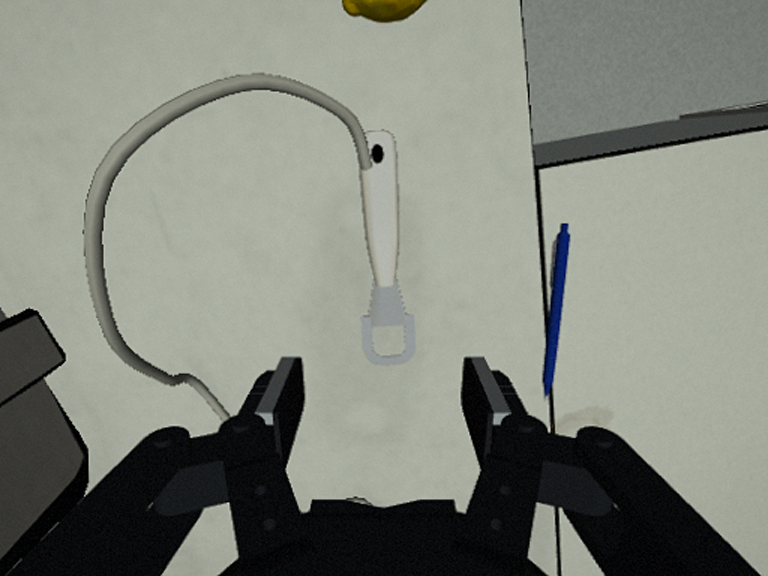

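The opener lies parallel to the tool: hoop at (388,340), handle end at (380,135). The cable touches only the handle's far end. The grip point is 2 cm further back, so I'll shift and go down.

```bash
python3 -m inch '[[-0.4,-1,-2,0],[-0.8,-2.1,-5,0],[-0.8,-2.1,-9,0],[-0.8,-2.1,-12,0],[-0.8,-2.1,-13.8,0],[-0.8,-2.1,-14.4,0],[-0.8,-2.1,-14.6,0],[-0.8,-2.1,-14.6,0]]' 5.5;  python3 -m inch '[[0,0,0,0],[0,0,0,0],[0,0,0,0],[0,0,0,0],[0,0,0,0],[0,0,0,0],[0,0,0,0],[0,0,0,0]]' 0 60
```

```text
time: 40.0
ee_pos: [0.4456, -0.33, -0.0258]
tcp_rot: [-179.9, -0.0, -100.5]
wrist_force: [0.5, -0.7, 0.5]
opening: 0.0547
grasp_force: 0.0
time: 41.0
ee_pos: [0.4455, -0.3299, -0.0259]
tcp_rot: [-179.9, -0.0, -100.5]
wrist_force: [0.1, 0.4, 5.5]
opening: 0.02
grasp_force: 60.4
```

```bash
python3 -m inch '[[0,0,1,0],[0,0,4,0],[0,0,8,0],[0,0,13,0],[1,3,17,-8],[2,7,20,-18],[3,11,22,-28],[4,15,22,-38]]' - 70;  python3 -m inch '[[1.1,4,0,-10],[1.1,9,0,-20],[1.1,14,0,-30],[1.1,19,0,-39],[1.1,23,0,-39],[1.1,25.4,0,-39],[1.1,25.4,0,-39],[1.1,25.4,0,-39]]'
python3 - <<'E'
from h import *
p=shot('wrist'); save(p,'w14.png',(60,20,450,384),1.5)
for t in('opener','opener_head'):
  for q in bot.landmark_of(t,p)[:2]: print(t,q,atz(p,q['point'],.215))
E
```

```text
time: 42.0
ee_pos: [0.4857, -0.1786, 0.1955]
tcp_rot: [-179.8, 0.1, -138.9]
wrist_force: [0.5, 0.5, -0.7]
opening: 0.0203
grasp_force: 68.4
time: 43.0
ee_pos: [0.4959, 0.074, 0.1934]
tcp_rot: [-180.0, -0.0, -177.5]
wrist_force: [1.0, 0.2, -1.1]
opening: 0.0202
grasp_force: 68.4
opener {'point': [256.4, 267.3], 'score': 0.96} [0.51429564 0.07641095 0.215     ]
opener {'point': [361.3, 237.2], 'score': 0.41} [0.49032851 0.13988523 0.215     ]
opener_head {'point': [255.7, 347.9], 'score': 0.94} [0.58251392 0.07891984 0.215     ]
```

Held and aligned. Lowering into the −96 bay.

```bash
python3 -m inch '[[0,0,-2,0],[0,0,-6,0],[0,0,-10,0],[0,0,-13,0],[0,0,-14.4,0],[0,0,-15,0],[0,0,-15.3,0],[0,0,-15.3,0]]';  python3 -m inch '[[0,0,0,0],[0,0,0,0],[0,0,0,0],[0,0,0,0],[0,0,1,0],[0,0,4,0],[0,0,9,0],[0,0,15,0]]' 3.8; python3 -m inch '[[-3,0,3,0],[-7,0,7,0],[-10,0,9,0],[-13,0,11,0],[-15,0,12,0],[-15,0,12,0],[-15,0,12,0],[-15,0,12,0]]'
python3 - <<'E'
from h import *
np.set_printoptions(precision=4,suppress=True)
P=[shot('wrist'),shot('top')]; p=P[0]; save(p,'w15.png',None,1.5)
def R(X): return Ro.from_euler('z',-2.8,degrees=True).as_matrix()@(X-[.507,.1705,0])
for t in['opener','opener_head','fork','fork_head','brush','brush_head','peeler','peeler_head']:
  for q in bot.landmark_of(t,p)[:1]: print(t,q['score'],R(atz(p,q['point'],.058)))
for t in['bar_mid','catch_top']:
  L=[bot.landmark_of(t,x)[:2] for x in P]; print(t,[(q['point'],q['score']) for l in L for q in l])
  if L[0] and L[1]: X,e=tri((P[0],L[0][0]['point']),(P[1],L[1][0]['point'])); print(X,R(X),e)
np.save('P.npy',P,allow_pickle=True)
E
```

```text
time: 44.15
ee_pos: [0.4965, 0.0745, 0.041]
tcp_rot: [180.0, 0.1, -177.5]
wrist_force: [0.5, 0.4, -1.0]
opening: 0.0203
grasp_force: 68.4
time: 45.15
ee_pos: [0.4954, 0.0743, 0.1918]
tcp_rot: [-180.0, -0.1, -177.5]
wrist_force: [2.0, 0.3, -0.4]
opening: 0.0382
grasp_force: 0.0
time: 46.15
ee_pos: [0.3464, 0.0744, 0.3093]
tcp_rot: [-180.0, -0.1, -177.5]
wrist_force: [0.0, 0.8, -0.2]
opening: 0.038
grasp_force: 0.0
opener 0.86 [ 0.0152 -0.0897  0.058 ]
opener_head 0.81 [ 0.0791 -0.0905  0.058 ]
fork 0.89 [ 0.0003 -0.0263  0.058 ]
fork_head 0.67 [ 0.0723 -0.0277  0.058 ]
brush 0.7 [0.0041 0.032  0.058 ]
brush_head 0.68 [0.0687 0.0324 0.058 ]
peeler 0.87 [0.0042 0.0998 0.058 ]
peeler_head 0.58 [0.0704 0.0959 0.058 ]
bar_mid [([358.5, 282.2], 0.25), ([124.3, 127.7], 0.63)]
[ 0.8747  0.4443 -0.3607] [ 0.3807  0.2555 -0.3607] 0.05768085508093636
catch_top [([168.5, 164.4], 0.5)]
```

All four utensils are in their bays. Now the bar: I'll find its angle from the top view.

Run:
```python
from h import *
np.set_printoptions(precision=4,suppress=True)
W,T=np.load('P.npy',allow_pickle=True)
M=Ro.from_euler('z',2.8,degrees=True).as_matrix()
for th in np.arange(1.3,2.15,.1):
  X=M@[.078-.12*np.cos(th),0,.088+.12*np.sin(th)]+[.507,.1705,0]
  e=[M@[.078-.12*np.cos(th),y,.088+.12*np.sin(th)]+[.507,.1705,0] for y in(-.135,.135)]
  print(round(th,1),X,proj(T,[X]).ravel(),1.5*proj(T,e).ravel())
```

```text
1.3 [0.5528 0.1727 0.2036] [121.9013 159.0693] [260.3048 238.0711 107.1037 239.2802]
1.4 [0.5645 0.1733 0.2063] [121.9303 154.4544] [260.322  231.1109 107.1726 232.4166]
1.5 [0.5764 0.1739 0.2077] [122.1318 149.9254] [260.4989 224.2816 107.5929 225.679 ]
1.6 [0.5884 0.1745 0.2079] [122.5022 145.5445] [260.8319 217.6773 108.3568 219.1595]
1.7 [0.6003 0.1751 0.207 ] [123.0345 141.3705] [261.3148 211.3868 109.4504 212.9451]
1.8 [0.6121 0.1756 0.2049] [123.7192 137.4573] [261.9388 205.4917 110.8541 207.116 ]
1.9 [0.6237 0.1762 0.2016] [124.5442 133.8532] [262.6929 200.0644 112.5436 201.7436]
2.0 [0.6348 0.1767 0.1971] [125.4955 130.5993] [263.5641 195.1674 114.4906 196.8896]
2.1 [0.6454 0.1773 0.1916] [126.5578 127.7299] [264.5383 190.8518 116.6638 192.6048]
```

The rod is at about θ ≈ 2.0, near x 0.636, z 0.197. I'll go behind it with shut fingers, off the middle and clear of the catch, then sweep it forward.

```bash
python3 -m inch '[[3,0,0,0],[8,1,0,0],[13,2,0,0],[18,3,0,0],[23,4,0,0],[28,5,0,0],[32,6.3,0,0],[33,6.3,0,0]]' 0;  python3 -m inch '[[0,0,-1,0],[0,0,-4,0],[0,0,-8,0],[0,0,-11,0],[0,0,-13,0],[0,0,-14.4,0],[0,0,-15.2,0],[0,0,-15.4,0]]'
```

```text
time: 47.85
ee_pos: [0.6782, 0.1383, 0.3062]
tcp_rot: [-180.0, -0.2, -177.5]
wrist_force: [0.1, 0.9, 0.5]
opening: -0.0002
grasp_force: 0.0
time: 48.85
ee_pos: [0.6761, 0.1374, 0.1562]
tcp_rot: [-180.0, 0.0, -177.5]
wrist_force: [-0.2, 0.4, 0.3]
opening: 0.0003
grasp_force: 0.0
```

```bash
python3 -m inch '[[-1.5,0,0,0],[-3,0,0,0],[-4.5,0,0,0],[-6,0,0,0],[-7.5,0,0,0],[-9,0,0,0],[-11,0,-0.5,0],[-12.5,0,-0.8,0]]';  python3 -m inch '[[-0.8,0,-0.4,0],[-1.6,0,-0.8,0],[-2.3,0,-1.2,0],[-3,0,-1.6,0],[-3.6,0,-2.2,0],[-4.2,0,-2.8,0],[-4.6,0,-3.2,0],[-4.6,0,-3.2,0]]'
python3 - <<'E'
from h import *
T=shot('top')
print([(q['point'],q['score']) for q in bot.landmark_of('bar_mid',T)+bot.landmark_of('catch_top',T)])
save(T,'t16.png',(60,110,260,240),4)
E
```

```text
time: 49.85
ee_pos: [0.5512, 0.1374, 0.1492]
tcp_rot: [180.0, 0.1, -177.5]
wrist_force: [2.9, 0.5, -1.5]
opening: 0.0001
grasp_force: 1.2
time: 50.85
ee_pos: [0.5052, 0.1372, 0.1154]
tcp_rot: [-180.0, 0.0, -177.5]
wrist_force: [6.3, -1.0, -3.7]
opening: -0.0
grasp_force: 3.2
[([124.7, 188.5], 0.89), ([123.3, 178.8], 0.53)]
```

The bar followed the sweep (bar_mid in the top view went from row 128 to 188), so it stands near θ ≈ 0.6. Next I'll press it down from above, on the catch.

```bash
python3 -m inch '[[1,0,0,0],[2,0,1,0],[2,0,4,0],[2,0,7,0],[1,1.5,10,0],[0,3,10,0],[-1.2,3.3,10,0],[-1.2,3.3,10,0]]';  python3 - <<'E'
from h import *
np.set_printoptions(precision=4,suppress=True)
P=[shot('wrist'),shot('top'),shot('scene')]
M=Ro.from_euler('z',2.8,degrees=True).as_matrix()
for t in('bar_mid','catch_top'):
  for p in P: print(t,[(q['point'],q['score']) for q in bot.landmark_of(t,p)[:2]])
for th in(0,.3,.5,.6,.7,.8,1):
  X=[M@[.078-.12*np.cos(th)+d*np.sin(th),0,.088+.12*np.sin(th)+d*np.cos(th)]+[.507,.1705,0] for d in(0,.022)]
  print(th,X,[proj(p,X).ravel() for p in P])
E
```

```text
time: 52.0
ee_pos: [0.4919, 0.1705, 0.2154]
tcp_rot: [-180.0, -0.1, -177.4]
wrist_force: [0.0, 0.7, -0.4]
opening: -0.0001
grasp_force: 0.0
bar_mid [([253.1, 192.6], 0.69), ([280.3, 185.2], 0.58)]
bar_mid [([126.4, 187.3], 0.92), ([107.1, 187.2], 0.73)]
bar_mid [([184.7, 133.4], 0.93)]
catch_top [([252.8, 212.3], 0.59)]
catch_top [([121.9, 179.5], 0.37), ([107.2, 189.3], 0.23)]
catch_top [([190.1, 126.2], 0.46)]
0 [array([0.4651, 0.1684, 0.088 ]), array([0.4651, 0.1684, 0.11  ])] [array([253.442 , 153.2265, 253.3334, 157.2   ]), array([133.9127, 201.3625, 131.3286, 199.7585]), array([184.4148, 156.5716, 183.8539, 150.2815])]
0.3 [array([0.4704, 0.1687, 0.1235]), array([0.4769, 0.169 , 0.1445])] [array([253.2996, 165.3284, 253.2258, 177.4849]), array([129.8404, 196.8405, 127.3932, 192.8138]), array([184.8791, 145.9461, 186.01  , 139.2925])]
0.5 [array([0.4797, 0.1692, 0.1455]), array([0.4903, 0.1697, 0.1648])] [array([253.2425, 180.7823, 253.207 , 198.8537]), array([127.341 , 191.7055, 125.1472, 186.1705]), array([186.7073, 138.7575, 188.9245, 132.2463])]
0.6 [array([0.486 , 0.1695, 0.1558]), array([0.4984, 0.1701, 0.1739])] [array([253.23  , 190.8119, 253.218 , 211.6961]), array([126.208 , 188.5495, 124.1901, 182.3325]), array([188.0551, 135.2578, 190.7804, 128.9337])]
0.7 [array([0.4932, 0.1698, 0.1653]), array([0.5074, 0.1705, 0.1821])] [array([253.2302, 202.2968, 253.2439, 225.7228]), array([125.1758, 185.039 , 123.365 , 178.2064]), array([189.6729, 131.8767, 192.8736, 125.8139])]
0.8 [array([0.5014, 0.1702, 0.1741]), array([0.5172, 0.171 , 0.1894])] [array([253.2441, 215.0921, 253.285 , 240.6467]), array([124.2609, 181.2114, 122.686 , 173.8427]), array([191.5416, 128.6541, 195.1788, 122.9232])]
1 [array([0.5201, 0.1711, 0.189 ]), array([0.5386, 0.172 , 0.2009])] [array([253.3159, 243.6653, 253.4112, 271.7205]), array([122.8412, 172.7886, 121.8111, 164.6329]), array([195.9395, 122.832 , 200.3105, 117.9561])]
```

Bar angle ≈ 0.61, with the catch top near (0.498, 0.170, 0.174). Following the arc down.

```bash
python3 -m inch '[[0,0,-2,0],[0,0,-4,0],[0,0,-5.5,0],[0,0,-6.5,0],[-0.3,0,-7.5,0],[-0.8,0,-8.3,0],[-1.2,0,-9,0],[-1.5,-0.1,-9.5,0]]'; python3 -m inch '[[-0.2,0,-0.4,0],[-0.4,0,-0.8,0],[-0.6,0,-1.2,0],[-0.8,0,-1.6,0],[-0.9,0,-2,0],[-1,0,-2.4,0],[-1.1,-0.1,-2.8,0],[-1.1,-0.1,-2.8,0]]'
```

```text
time: 53.45
ee_pos: [0.4778, 0.1696, 0.1209]
tcp_rot: [180.0, 0.0, -177.5]
wrist_force: [0.4, 1.2, 0.3]
opening: -0.0002
grasp_force: 0.5
time: 54.45
ee_pos: [0.4668, 0.1683, 0.0928]
tcp_rot: [-180.0, -0.0, -177.5]
wrist_force: [-0.7, 0.3, -0.0]
opening: 0.0002
grasp_force: 0.0
```

```bash
python3 -m inch '[[0,0,-0.2,0],[0,0,-0.4,0],[0,0,-0.6,0],[0,0,-0.8,0],[0,0,-0.8,0],[0,0,-0.8,0],[0,0,-0.8,0],[0,0,-0.8,0]]'
python3 - <<'E'
from h import *
P=[shot('top'),shot('scene'),shot('wrist')]
for t in('bar_mid','catch_top'):
  for p in P: print(t,[(q['point'],q['score']) for q in bot.landmark_of(t,p)[:2]])
E
```

```text
time: 55.45
ee_pos: [0.467, 0.1684, 0.0853]
tcp_rot: [180.0, 0.0, -177.5]
wrist_force: [-1.1, 0.4, 0.5]
opening: 0.0001
grasp_force: 0.0
bar_mid [([133.0, 200.5], 0.93)]
bar_mid [([181.8, 152.6], 0.75), ([233.3, 158.0], 0.46)]
bar_mid [([256.9, 244.9], 0.42)]
catch_top []
catch_top [([184.5, 148.7], 0.53), ([201.7, 148.4], 0.51)]
catch_top [([254.1, 243.6], 0.89)]
```

The bar is almost down. I'll keep pressing and watch the force.

```bash
python3 -m inch '[[0,0,-0.1,0],[0,0,-0.2,0],[0,0,-0.3,0],[0,0,-0.4,0],[0,0,-0.4,0],[0,0,-0.4,0],[0,0,-0.4,0],[0,0,-0.4,0]]'; python3 -m inch '[[0,0,-0.1,0],[0,0,-0.2,0],[0,0,-0.3,0],[0,0,-0.4,0],[0,0,-0.4,0],[0,0,-0.4,0],[0,0,-0.4,0],[0,0,-0.4,0]]'
```

```text
time: 56.9
ee_pos: [0.467, 0.1684, 0.0812]
tcp_rot: [-180.0, 0.0, -177.5]
wrist_force: [0.4, -0.1, 0.2]
opening: 0.0001
grasp_force: 0.0
time: 57.9
ee_pos: [0.467, 0.1684, 0.0772]
tcp_rot: [180.0, -0.0, -177.5]
wrist_force: [-1.9, 0.7, 4.1]
opening: 0.0001
grasp_force: 2.2
```

```bash
python3 -m inch '[[0,0,-0.1,0],[0,0,-0.2,0],[0,0,-0.3,0],[0,0,-0.4,0],[0,0,-0.4,0],[0,0,-0.4,0],[0,0,-0.4,0],[0,0,-0.4,0]]'; python3 -m inch '[[0,0,-0.1,0],[0,0,-0.2,0],[0,0,-0.2,0],[0,0,-0.2,0],[0,0,-0.2,0],[0,0,-0.2,0],[0,0,-0.2,0],[0,0,-0.2,0]]'
```

```text
time: 58.9
ee_pos: [0.467, 0.1684, 0.0738]
tcp_rot: [180.0, 0.0, -177.5]
wrist_force: [-3.2, -2.6, 8.9]
opening: -0.0001
grasp_force: 4.7
time: 59.9
ee_pos: [0.4672, 0.1685, 0.0735]
tcp_rot: [180.0, 0.1, -177.5]
wrist_force: [-8.6, -3.2, 22.4]
opening: 0.0002
grasp_force: 11.4
```

```bash
python3 -m inch '[[0,0,-0.1,0],[0,0,-0.15,0],[0,0,-0.15,0],[0,0,-0.15,0],[0,0,-0.15,0],[0,0,-0.15,0],[0,0,-0.15,0],[0,0,-0.15,0]]'; python3 -m inch '[[0,0,1,0],[0,0,4,0],[0,0,8,0],[-4,0,13,0],[-8,0,18,0],[-11,0,20,0],[-11,0,20,0],[-11,0,20,0]]'
python3 - <<'E'
from h import *
np.set_printoptions(precision=4,suppress=True)
P=[shot('wrist'),shot('top'),shot('scene')];save(P[0],'w17.png',None,1.5)
M=Ro.from_euler('z',2.8,degrees=True).as_matrix()
for t in('bar_mid','catch_top'):
  for p in P: print(t,[(q['point'],q['score']) for q in bot.landmark_of(t,p)[:2]])
for th in(0,.1):
 for d in(0,.016,.022):
  X=[M@[.078-.12*np.cos(th)+d*np.sin(th),0,.088+.12*np.sin(th)+d*np.cos(th)]+[.507,.1705,0]]
  print(th,d,[proj(p,X).ravel() for p in P])
def R(X): return M.T@(X-[.507,.1705,0])
for t in['opener','fork','brush','peeler']:
  print(t,[R(atz(P[0],q['point'],.058)) for n in(t,t+'_head') for q in bot.landmark_of(n,P[0])[:1]])
E
```

```text
time: 60.9
ee_pos: [0.4673, 0.1686, 0.0733]
tcp_rot: [179.9, 0.2, -177.5]
wrist_force: [-13.3, -3.9, 33.1]
opening: 0.0003
grasp_force: 16.4
time: 61.9
ee_pos: [0.3575, 0.1685, 0.2689]
tcp_rot: [-180.0, -0.0, -177.5]
wrist_force: [0.3, -0.3, -0.0]
opening: -0.0001
grasp_force: 0.0
bar_mid [([249.2, 239.5], 0.76)]
bar_mid [([136.0, 198.9], 0.79), ([145.7, 165.8], 0.31)]
bar_mid [([182.9, 156.7], 0.93)]
catch_top []
catch_top [([131.8, 196.3], 0.63), ([365.0, 202.6], 0.55)]
catch_top [([183.5, 149.9], 0.37), ([195.8, 180.2], 0.19)]
0 0 [array([251.1756, 239.3624]), array([133.9127, 201.3625]), array([184.4148, 156.5716])]
0 0.016 [array([251.0283, 244.9317]), array([132.0442, 200.2028]), array([184.0077, 152.0054])]
0 0.022 [array([250.97  , 247.1349]), array([131.3286, 199.7585]), array([183.8539, 150.2815])]
0.1 0 [array([251.0711, 243.8731]), array([132.5347, 200.2891]), array([184.2629, 153.1058])]
0.1 0.016 [array([250.9296, 250.8075]), array([130.6765, 198.5419]), array([184.2639, 148.3963])]
0.1 0.022 [array([250.8737, 253.5485]), array([129.9652, 197.8729]), array([184.2642, 146.6199])]
opener [array([ 0.0149, -0.089 ,  0.058 ])]
fork []
brush []
peeler [array([0.0104, 0.1007, 0.058 ])]
```

View pics/w17.png

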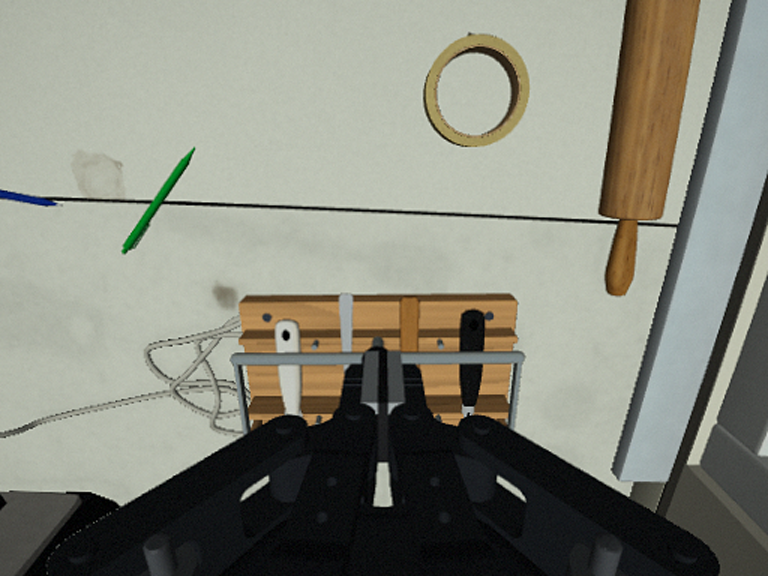

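The bar lies straight across at row 358, θ ≈ 0, with all four handles under it in their bays. The catch stopped hard at 33 N after about 6 mm, and the robot is clear. Handing in.

```bash
python3 -c "
from workcell import bot
print(bot.job_done())"
```

```text
the job is handed in; nothing more can be done
None
```

I racked the peeler, brush, fork and opener with heads to the back, swung the bar down and pressed the catch to a hard stop at 33 N; I left the pen and mug alone and handed the job in, but it returned no verdict.

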